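Close the filled tub, then hold the funnel over the next one

TASK

We are refilling the food tubs on the turntable: the wide one is full, so put its lid on, fully seated, and let go of it. Then take the funnel out of its stand, lift it wholly above the tallest tub, carry it over the tubs without touching any of them, and finish while holding it upright, centred over the mouth of the narrow open tub with the tip of its spout about 15 mm above the rim, still and touching nothing but your gripper, ready for me to pour. Do not turn the turntable, and leave the glass cup, the rake and the clip where they are.

Things in the scene. Friction and masses are not known exactly. Their poses are not given: they have to be found in the camera images.
- lid_center (a point): Centre (half-way up) of the wide tub's loose lid, 47 mm tall, lying on its plug. From below: plug, diameter 76, 8 deep, goes into the tub; grey disc, diameter 94, 5 thick, comes to lie on the rim; upright fin handle 40 long (x), 14 thick (y), 34 tall. Site 23.5 mm above the plug's underside, 10.5 above the disc's top, 23.5 below the fin's top; z up. Seated: 15.5 mm above the rim. About 60 g.
- wide_mouth (a point): Centre of the mouth of the wide open white tub (full of biscuits), at the height of its rim. Outer diameter 90 mm, bore 84 mm at the rim, 80 mm tall, fixed on the turntable; z up.
- narrow_mouth (a point): Centre of the mouth of the narrow open, empty white tub, at the height of its rim. Outer diameter 58 mm, bore 52 mm, 90 mm tall, fixed on the turntable; z up.
- tall_top (a point): Centre of the top of the tall closed tub (80 mm in diameter, 125 mm tall, its top 165 mm above the work surface), fixed on the turntable; an obstacle, the highest one. z up.
- funnel_center (a point): Centre (half-way up) of the loose white funnel, 87 mm tall, upright in its stand, spout down. From below: spout 40 mm long, 14 to 18 in diameter; flat shoulder, diameter 36; cone 24 tall; at the top a straight round collar 54 in diameter, 23 tall, to grip (its middle 32 mm above this point). Spout tip 43.5 mm below the point. z up along its axis. About 50 g.
- funnel_tip (a point): Lower end of the funnel's spout, on its axis; z up along the axis.
- stand: Wooden block 70 x 70 mm and 46 mm tall with an upright through hole 24 mm in diameter in which the funnel's spout hangs; the shoulder rests on the block, so the funnel lifts straight up by 45 mm or more to come free. Origin at the centre of its underside; fixed.
- turntable_base: Foot of the round wooden turntable (diameter 270 mm, its top 40 mm above the work surface; tub centres 82 mm from its axis, 120 degrees apart). Origin on the axis, on the top of the bamboo shelf board, which is 20 mm above the work surface and carries everything. The turntable turns on this foot with stiff friction (0.3 N m) if pushed.
- glass_cup: Bystander: small glass cup upside down, 70 mm in diameter, 81 mm tall. Origin at the centre of its underside.
- rake: Bystander: black plastic gravel rake lying along y, 202 mm long, 60 mm wide, 12 mm tall. Origin near its middle, at its underside.
- clip: Bystander: aluminium clip, 60 x 22 mm, 17 mm tall, lying on the shelf. Origin at the centre of its underside.
Not all that is in view belongs to the job. What is shaped like the part that bears lid_center but blue is not meant.

How it is judged:
On the way, in this order (a step that is already met when the one before it is completed fails the run):
1. the lid sits seated on the wide tub and is let go (horizontal distance between lid_center and wide_mouth below 0.007 m and z of lid_center in the frame of wide_mouth between 0.012 and 0.0185 m and angle between lid_center's own z axis and vertical below 0.06 rad and contact force between the fingers and lid below 0.1 N), for 0.3 s.
2. the funnel is lifted so that its spout tip is higher than the top of the tall tub (z of funnel_tip in the frame of tall_top above 0 m and contact force between the fingers and funnel above 0.2 N), for 0.1 s.
At the end, for the whole second after the job is handed in: Lid seated on the wide tub (7 mm of centred, 3 mm of fully down, tilt under 0.06 rad), untouched; funnel held in the fingers, still, upright within 0.12 rad, spout tip within 10 mm of the narrow mouth's axis and 4 to 30 mm above its rim, touching no tub or turntable (all of step 1 and horizontal distance between funnel_tip and narrow_mouth below 0.01 m and z of funnel_tip in the frame of narrow_mouth between 0.004 and 0.03 m and angle between funnel_center's own z axis and vertical below 0.12 rad and linear speed of funnel below 0.02 m/s and contact force between the fingers and funnel above 0.5 N and contact force between funnel and turntable_base below 0.05 N); the arm keeps its last pose, push and grip.
It fails at once if the funnel touches a tub or the turntable (contact force between funnel and turntable_base above 0.3 N).
It fails at once if the turntable is turned (narrow tub moved over 25 mm) (distance of narrow_mouth from where it was at the start of the episode above 0.025 m).
It fails at once if glass cup, rake or clip moved by over 25 mm, or the cup tipped (distance of any of glass_cup, rake, clip from where it was at the start of the episode above 0.025 m or angle between glass_cup's own z axis and vertical above 0.3 rad).
It also fails if it takes over 69 s, if anything falls off the work surface, if the arm or the gripper's body presses on something with over 40 N, if the wrist force passes 120 N, or if a joint passes its speed limit or range.

ROBOT

A 6-joint arm with a two-finger parallel gripper is mounted at the origin on the work surface. World frame = base frame: x ahead of the robot, y to its left, z up, the work surface at z = 0. Lengths are in m, angles in rad, forces in N, time in s.
With the tool pointing down it reaches from about 0.35 to 0.975 m from the base axis. Payload 4.9 kg.
Tool frame: the origin (TCP) lies between the finger pads; the fingertips stand 25 mm ahead of it and the grasp point (between the pads) lies 6 mm ahead of it; z points along the fingers, y is the line along which they close (so a half turn about z gives the same grasp; the last joint's range is limited). The gripper opens to 85 mm and grips with 20 to 120 N. Pads are 22 mm wide; open, the fingers measure 114 mm over their backs; the gripper's body (76 mm by 85 mm) begins 54 mm behind the grasp point. The pads swing forward as they close: fully open they stand 13 mm farther back than shut.
Start: joints at [-1.427, 0.053, 1.613, -0, 1.476, -0.119], TCP at [0.162, -0.604, 0.256] pointing down, gripper open.
Joint ranges: [-3.01, 3.01], [-1.01, 2.22], [0.06, 2.58], [-1.02, 4.17], [0.09, 2.62], [-3.14, 3.14]. Speed limits (rad/s): [2.57, 2.57, 3.14, 3.14, 3.14, 3.14].

INTERFACE

Orientations are given as a unit quaternion [w, x, y, z].
In Python, from plant import manip gives the robot as it stands.
- The arm moves only by the shell command python3 -m inch 'ROWS'. ROWS is JSON, a list of rows, each a list of 3 entries, a list of its own where there are three numbers: the shift along the tool's x, y, z in m, then the turn, a rotation vector about the tool's x, y, z in rad, then the opening, from 0 (shut) to 1 (fully open). A call has 1 to 8 rows; each row shifts and turns the commanded pose from where the row before left it, along the tool's axes as they then stand; what a row does not reach is not made up. A row lasts 1/10 s, in which the tool goes at most 50 mm and 8.59 degrees, less where a joint would pass 70% of its speed; a pose out of reach is approached as far as the arm can. A call with a gripper value outside its range is refused whole. The fingers move at their own pace and stop on an object; the grip force is fixed at half the most. Time passes only in rows, so rows that do not move let the fingers close. It gives the time, the measured TCP pose, the force, the opening and the grip force at its end, in the units of the state.
- manip.state(): the state, without advancing time (a new reading comes with each control period).
- manip.grab_frame(name): name is "side" or "top"; returns (picture, depth): 400x640x3 uint8, red, green, blue; 400x640 float32, m along the optical axis (not along the pixel's ray), 0 where there is no reading.
- manip.camera_params(name): a dict with "camera_matrix" (3x3 intrinsics, pixels), "k1" (the pictures are not rectified: a ray, as slopes to the right and down, at radius r is drawn at 1 + k1 r^2 times it, then the intrinsics apply), "rvec" (rotation vector, rad) and "tvec" (3), from world to camera coordinates, as OpenCV has them. Camera axes: x right, y down, z forward; pixel columns grow to the right and rows downward; lengths in m; the calibration is good to about 2 mm. A picture is of the moment at which its call begins. camera_params takes no time and is no camera call.
- manip.job_done(): hands the job in; it is judged then, once.
Trained networks look in the newest picture that a camera, given by its name, has taken for a name from the list of things; names that differ only in an ending like _2 or _b are one class to them, and where a whole thing is asked for, a point or a joint stands for the part that bears it (a point fixed in the world has none). Each returns a list of dicts, best first, with "score" (0 to 1); they miss things now and then, are a little off and sometimes report something else, mostly with a low value. They report only what shows in the picture. A call takes as long as a camera call. They do not tell look-alikes from the thing itself.
- manip.look_for(camera, label): "point" ([x, y, z] in m, in world coordinates, good to about 4 mm: the middle of the surface that is visible of it).
The state is a dict: "time": time; "joint_pos": joint angles; "joint_vel": joint speeds; "joint_efforts": joint torques, N m; "tool_pos": TCP position; "tool_rot": TCP orientation; "contact_force": force on the tool from outside, world axes, zero at the start; "ft_torque": the same for the moment, N m; "gripper_width": opening from 0.0 (shut) to 1.0 (fully open); "grasp_force": force on a finger pad.
Only numpy, scipy, OpenCV 4.12 (cv2) and the standard library are available. Lean on these libraries where they do the work, as an engineer would, in place of code of your own. Each camera call takes 0.05 s, during which the arm holds its last target. There are 200 camera calls.

## Working session

There is one attempt and no reset: what is moved stays moved. The work goes in short steps, Python scripts to look and compute and a shell command to move; the robot and the scene stay as the last step left them, time stands still between calls to the robot, and variables do not carry over. Pictures are saved under pics/ and viewed, at most 10 in all, crops included, and the job is handed in when it is done.

```bash
mkdir -p pics
cat > h.py <<'E'
import numpy as np, cv2
from plant import manip
def cam(n):
    p=manip.camera_params(n); return np.array(p["camera_matrix"]),p["k1"],cv2.Rodrigues(np.array(p["rvec"],float))[0],np.array(p["tvec"],float)
def cloud(n,depth):
    K,k1,R,t=cam(n); h,w=depth.shape
    u,v=np.meshgrid(np.arange(w),np.arange(h))
    pts=np.stack([u,v],-1).reshape(-1,1,2).astype(float)
    s=cv2.undistortPoints(pts,K,np.array([k1,0,0,0])).reshape(h,w,2)
    c=np.dstack([s*depth[...,None],depth])
    return (c-t)@R
def proj(n,P):
    K,k1,R,t=cam(n)
    return cv2.projectPoints(np.array(P,float).reshape(-1,3),R,t,K,np.array([k1,0,0,0,]))[0].reshape(-1,2)
E
python3 - <<'E'
from h import *
for n in ("side","top"):
    im,d=manip.grab_frame(n); cv2.imwrite(f"pics/{n}0.png",im[...,::-1]); np.savez(f"{n}0.npz",im=im,d=d)
    for l in ["lid_center","wide_mouth","narrow_mouth","tall_top","funnel_center","funnel_tip","stand","turntable_base","glass_cup","rake","clip"]:
        for r in manip.look_for(n,l)[:3]:
            print(n,l,round(r["score"],2),np.round(r["point"],3),proj(n,r["point"]).round()[0])
print(manip.state())
E
```

```text
side lid_center 0.67 [0.403 0.524 0.009] [279. 176.]
side lid_center 0.65 [0.4   0.675 0.014] [278. 157.]
side lid_center 0.64 [0.469 0.314 0.034] [297. 200.]
side wide_mouth 0.61 [ 0.532 -0.052  0.05 ] [321. 261.]
side narrow_mouth 0.78 [ 0.532 -0.045  0.047] [321. 260.]
side narrow_mouth 0.21 [0.737 0.31  0.028] [363. 198.]
side tall_top 0.75 [ 0.533 -0.048  0.047] [322. 260.]
side funnel_center 0.76 [ 0.484 -0.264  0.095] [313. 301.]
side funnel_tip 0.79 [ 0.479 -0.26   0.097] [311. 300.]
side stand 0.91 [ 0.48  -0.298  0.061] [312. 317.]
side turntable_base 0.84 [ 0.531 -0.05   0.048] [321. 261.]
side glass_cup 0.87 [ 0.72  -0.264  0.078] [390. 300.]
side rake 0.74 [0.736 0.308 0.03 ] [363. 198.]
top lid_center 0.95 [0.266 0.305 0.016] [279. 281.]
top lid_center 0.79 [0.471 0.316 0.031] [276. 218.]
top lid_center 0.79 [0.572 0.539 0.013] [212. 191.]
top wide_mouth 0.86 [ 0.534 -0.011  0.039] [373. 197.]
top narrow_mouth 0.94 [ 0.532 -0.01   0.038] [373. 198.]
top tall_top 0.88 [ 0.532 -0.014  0.045] [374. 197.]
top funnel_center 0.73 [ 0.483 -0.28   0.088] [459. 208.]
top funnel_
[... 363 characters left out ...]
'joint_pos': array([-1.42697925e+00,  5.27205951e-02,  1.61293002e+00,  4.53784556e-06,
        1.47598584e+00, -1.18993286e-01]), 'joint_vel': array([ 0.00064613,  0.00041205, -0.00074289,  0.00030008, -0.00399674,
       -0.00083832]), 'joint_efforts': array([-8.82385143e-05, -3.93686163e+01, -3.70459771e+01, -5.55526287e-05,
        7.17101393e-04, -6.45739419e-06]), 'tool_pos': array([ 0.16237387, -0.60351172,  0.25627284]), 'tool_rot': array([-2.19279583e-05,  9.91378783e-01,  1.31027125e-01,  1.98672051e-06]), 'contact_force': array([0.09777385, 0.15593029, 0.43582777]), 'ft_torque': array([ 0.01917879, -0.03923491, -0.03482744]), 'grasp_force': 0.0, 'gripper_width': 0.997778950787519}
```

View pics/top0.png

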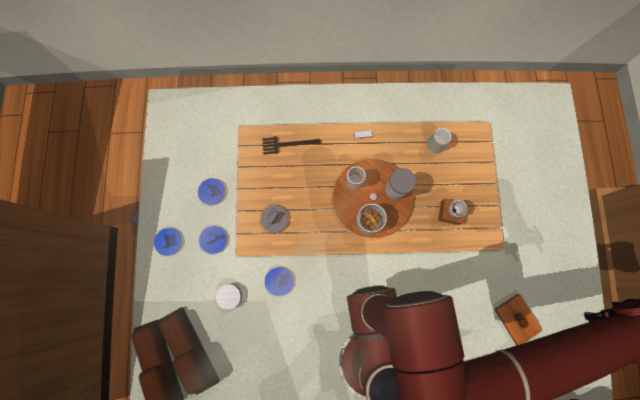

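View pics/side0.png

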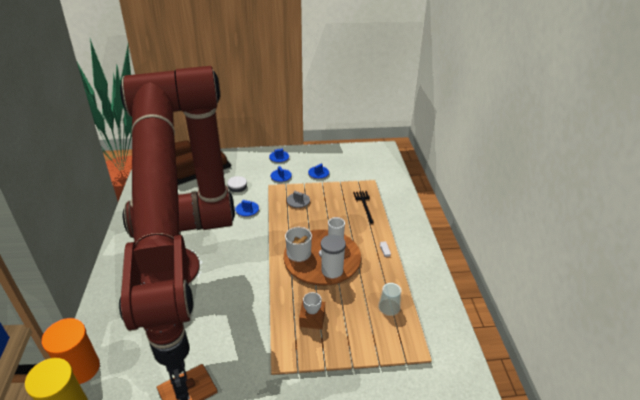

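The top picture shows the shelf with the turntable at (373,197): wide biscuit tub (372,218), narrow tub (356,177) and tall tub (401,183). The funnel in its stand is at (457,209), the cup at (440,139), the clip at (363,134) and the rake at (290,144).
Lid look-alikes: blue ones at (279,281), (212,191), (213,240) and (168,241), and a white round thing at (229,296). The grey one at (275,218) fits the description, so I choose it.

Run:
```python
from h import *
from scipy.optimize import least_squares
def circ(p,r=None):
    # minimum enclosing + fit
    c,rr=cv2.minEnclosingCircle(p.astype(np.float32)); return np.round(c,4),round(rr,4)
for n in ("top","side"):
    z=np.load(f"{n}0.npz"); im,d=z["im"],z["d"]; P=cloud(n,d); P[d==0]=9
    Z=P[...,2]
    def sel(c,r,lo,hi): 
        m=(np.hypot(P[...,0]-c[0],P[...,1]-c[1])<r)&(Z>lo)&(Z<hi); return P[m]
    w=(P[...,0]<.9)&(P[...,0]>.3)&(abs(P[...,1])<.4)
    print(n,"shelf z",np.median(Z[w&(Z>0.01)&(Z<.03)]))
    for nm,c,r,lo,hi in [("disc",(.471,.316),.07,.027,.042),("fin",(.471,.316),.06,.055,.08),("funneltop",(.483,-.27),.06,.135,.17),("standtop",(.483,-.27),.07,.055,.075),
        ("tall",(.56,-.09),.09,.155,.18),("tableTop",(.53,-.01),.16,.033,.048),("rims",(.53,-.01),.14,.11,.14),("cup",(.72,-.24),.07,.06,.13)]:
        q=sel(c,r,lo,hi)
        if len(q)<5: print(nm,len(q));continue
        print(nm,len(q),"mean",q.mean(0).round(4),"minmax",q.min(0).round(3),q.max(0).round(3),"enc",circ(q[:,:2]), "rect",cv2.minAreaRect(q[:,:2].astype(np.float32)) if nm in("fin","standtop") else "")
    q=sel((.53,-.01),.14,.105,.14); l=cv2.kmeans(q[:,:2].astype(np.float32),2,None,(3,50,1e-5),5,2)[1].ravel() if len(q)>10 else []
    for k in (0,1):
        qq=q[l==k]; print("rim",k,len(qq),circ(qq[:,:2]),np.percentile(qq[:,2],[10,50,90]).round(3))
a=cv2.imread("pics/top0.png")
cv2.imwrite("pics/crop0.png",cv2.resize(a[150:250,240:370],None,fx=6,fy=6,interpolation=cv2.INTER_CUBIC))
```

```text
top shelf z 0.019004407727638888
disc 522 mean [0.4681 0.3203 0.0324] minmax [0.402 0.267 0.027] [0.515 0.374 0.04 ] enc (array([0.4636, 0.3144]), 0.0625) rect 
fin 53 mean [0.4681 0.3204 0.0659] minmax [0.451 0.307 0.058] [0.486 0.333 0.073] enc (array([0.4688, 0.3213]), 0.0188) rect ((0.4685140550136566, 0.320472776889801), (0.01379717979580164, 0.03699817880988121), 62.13239288330078)
funneltop 0
standtop 340 mean [ 0.4742 -0.2616  0.0656] minmax [ 0.437 -0.311  0.055] [ 0.519 -0.227  0.075] enc (array([ 0.4782, -0.268 ]), 0.0493) rect ((0.47841402888298035, -0.26895734667778015), (0.07334069907665253, 0.0718068778514862), 77.07072448730469)
tall 535 mean [ 0.5591 -0.086   0.1637] minmax [ 0.52  -0.125  0.155] [ 0.599 -0.047  0.171] enc (array([ 0.5604, -0.0864]), 0.041) rect 
tableTop 3470 mean [ 5.328e-01 -4.000e-04  3.920e-02] minmax [ 0.4   -0.142  0.033] [0.667 0.126 0.048] enc (array([ 0.5339, -0.0086]), 0.1353) rect 
rims 268 mean [0.523  0.0102 0.1217] minmax [ 0.409 -0.101  0.11 ] [0.618 0.08  0.14 ] enc (array([0.5194, 0.0094]), 0.1105) rect 
cup 304 mean [ 0.7193 -0.237
[... 876 characters left out ...]
9.03580474853516)
tall 384 mean [ 0.5627 -0.0938  0.1652] minmax [ 0.525 -0.131  0.155] [ 0.602 -0.047  0.172] enc (array([ 0.5621, -0.09  ]), 0.0431) rect 
tableTop 1867 mean [ 0.5389 -0.0445  0.041 ] minmax [ 0.403 -0.15   0.033] [0.671 0.124 0.048] enc (array([ 0.5369, -0.0122]), 0.138) rect 
rims 503 mean [ 0.5355 -0.0186  0.1214] minmax [ 0.413 -0.129  0.11 ] [0.62  0.083 0.14 ] enc (array([ 0.5311, -0.0146]), 0.1213) rect 
cup 390 mean [ 0.724  -0.2552  0.0902] minmax [ 0.696 -0.279  0.06 ] [ 0.757 -0.217  0.108] enc (array([ 0.7242, -0.247 ]), 0.0327) rect 
rim 0 280 (array([ 0.5059, -0.0591]), 0.1026) [0.108 0.119 0.135]
rim 1 330 (array([0.5165, 0.0262]), 0.1075) [0.108 0.118 0.129]
```

View pics/crop0.png

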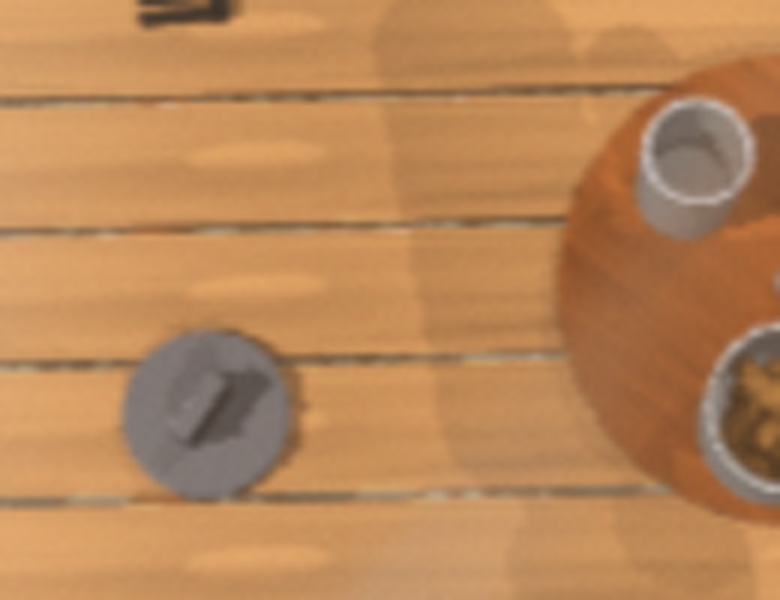

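The crop shows the grey lid at (208,413), its fin pointing up-right. The narrow tub mouth is at (697,150) and the biscuit tub is at the right edge. Next a joint refined fit.

```bash
cat > fit.py <<'E'
from h import *
from scipy.optimize import least_squares
def ring(P,c,ri,ro,z,dz=.005,it=6):
    c=np.array(c,float)
    for _ in range(it):
        r=np.hypot(P[...,0]-c[0],P[...,1]-c[1])
        q=P[(r<ro+.008)&(r>ri-.006)&(abs(P[...,2]-z)<dz)][:,:2]
        f=lambda c:(lambda r:np.maximum(0,r-ro)+np.maximum(0,ri-r)+.1*(r-(ri+ro)/2))(np.hypot(*(q-c).T))
        c=least_squares(f,c,loss="soft_l1",f_scale=.002).x
    return c.round(4),len(q)
def load(n,k=0):
    z=np.load(f"{n}{k}.npz"); P=cloud(n,z["d"]); P[z["d"]==0]=9; return P
E
python3 - <<'E'
from fit import *
for n in ("top","side"):
    P=load(n); S={}
    for nm,c,ri,ro,z in [("wide",(.454,.0064),.042,.045,.12),("narrow",(.5885,.052),.026,.029,.13),("funnel",(.48,-.27),.022,.027,.113),("tall",(.561,-.087),.03,.04,.165),("disc",(.47,.318),.035,.047,.033),("axis",(.534,-.009),.125,.135,.04)]:
        print(n,nm,*ring(P,c,ri,ro,z))
    c=np.array([.48,-.27]); r=np.hypot(P[...,0]-c[0],P[...,1]-c[1]); q=P[(r<.04)&(P[...,2]>.085)]; print("funnel z",np.percentile(q[:,2],[5,50,95,100]).round(3),q.min(0),q.max(0),len(q))
E
```

```text
top wide [0.4535 0.0079] 92
top narrow [0.5885 0.0532] 58
top funnel [ 0.4784 -0.2694] 42
top tall [ 0.5605 -0.087 ] 328
top disc [0.4698 0.3188] 325
top axis [ 0.535  -0.0097] 885
funnel z [0.087 0.103 0.113 0.115] [ 0.45092109 -0.29767409  0.08520593] [ 0.50530603 -0.24112024  0.1148539 ] 138
side wide [0.4576 0.0046] 111
side narrow [0.5915 0.0499] 66
side funnel [ 0.4821 -0.2717] 62
side tall [ 0.5621 -0.0878] 221
side disc [0.4741 0.3218] 126
side axis [ 0.5363 -0.0102] 602
funnel z [0.088 0.102 0.114 0.117] [ 0.4552122  -0.30075443  0.08530951] [ 0.50953557 -0.2414129   0.11678655] 233
```

Measured means: lid (.4708,.3195), fin along −28.5°; wide (.4553,.0063); narrow (.590,.0516); tall (.5612,−.0875); funnel (.480,−.2706). The mean of the three tubs matches the turntable axis, and the heights agree with the given sizes. Moving to above the lid.

```bash
python3 -m inch '[[[0.036,-0.022,0],[0,0,0],1],[[0.036,-0.022,0],[0,0,0],1],[[0.036,-0.022,0],[0,0,0],1],[[0.036,-0.022,0],[0,0,0],1],[[0.036,-0.022,0],[0,0,0],1],[[0.036,-0.022,0],[0,0,0],1],[[0.036,-0.022,0],[0,0,0],1],[[0.036,-0.022,0],[0,0,0],1]]'
python3 -m inch '[[[0.036,-0.022,0],[0,0,0],1],[[0.036,-0.022,0],[0,0,0],1],[[0.014,-0.045,0],[0,0,0],1],[[0.014,-0.045,0],[0,0,0],1],[[0.014,-0.045,0],[0,0,0],1],[[0.014,-0.045,0],[0,0,0],1],[[0.014,-0.045,0],[0,0,0],1],[[0.014,-0.045,0],[0,0,0],1]]'
```

```text
time: 2.0
tool_pos: [0.3957, -0.3574, 0.2566]
tool_rot: [0.0, 0.991, 0.131, 0.0]
contact_force: [0.3, -1.4, 0.2]
gripper_width: 1.0
grasp_force: 0.0
time: 2.8
tool_pos: [0.4636, -0.0132, 0.2566]
tool_rot: [0.0, 0.991, 0.131, 0.001]
contact_force: [1.1, 0.4, 0.6]
gripper_width: 0.999
grasp_force: 0.0
```

```bash
python3 -m inch '[[[0.014,-0.045,0],[0,0,0],1],[[0.014,-0.045,0],[0,0,0],1],[[0.014,-0.045,0],[0,0,0],1],[[0.014,-0.045,0],[0,0,0],1],[[0.014,-0.045,0],[0,0,0],1],[[0.014,-0.045,0],[0,0,0],1],[[0.014,-0.045,0],[0,0,0],1],[[0,0,0],[0,0,-0.14],1]]'
python3 -m inch '[[[0,0,0],[0,0,-0.14],1],[[0,0,0],[0,0,-0.14],1],[[0,0,0],[0,0,-0.14],1],[[0,0,0],[0,0,-0.14],1],[[0,0,0],[0,0,-0.14],1],[[0,0,0],[0,0,-0.14],1],[[0,0,0],[0,0,-0.14],1],[[0,0,0],[0,0,-0.14],1]]'
python3 -m inch '[[[0,0,0],[0,0,-0.14],1],[[0,0,0],[0,0,-0.14],1],[[0,0,0],[0,0,-0.14],1],[[0,0,0],[0,0,-0.14],1],[[0,0,0],[0,0,-0.14],1],[[0,0,0],[0,0,-0.14],1],[[0,0,0],[0,0,-0.14],1],[[0,0,0],[0,0,-0.14],1]]'
cat >> h.py <<'E'
from scipy.spatial.transform import Rotation as Ro
def go(target,yawdeg=None):
    s=manip.state(); w,x,y,z=s["tool_rot"]; R=Ro.from_quat([x,y,z,w]); M=R.as_matrix()
    print("tcp",s["tool_pos"].round(4),"t",s["time"],"w",round(s["gripper_width"],3),"gf",round(s["grasp_force"],1),"F",s["contact_force"].round(1),"yaw",np.degrees(np.arctan2(M[1,0],M[0,0])).round(2))
    print("tool shift",(M.T@(np.array(target)-s["tool_pos"])).round(4))
    if yawdeg is not None:
        c,si=np.cos(np.radians(yawdeg)),np.sin(np.radians(yawdeg)); T=np.array([[c,si,0],[si,-c,0],[0,0,-1]])
        print("rotvec",Ro.from_matrix(M.T@T).as_rotvec().round(4),"q6",s["joint_pos"][5].round(2))
E
python3 -c "
from h import *
go((.4708,.3195,.066),151.5)"
```

```text
time: 3.6
tool_pos: [0.4759, 0.3192, 0.2561]
tool_rot: [-0.001, 0.979, 0.204, -0.0]
contact_force: [-1.7, -0.2, 0.1]
gripper_width: 0.998
grasp_force: 0.0
time: 4.4
tool_pos: [0.4766, 0.3147, 0.2564]
tool_rot: [-0.0, 0.722, 0.692, 0.0]
contact_force: [-0.4, -0.1, 0.9]
gripper_width: 0.993
grasp_force: 0.0
time: 5.2
tool_pos: [0.4766, 0.3146, 0.2563]
tool_rot: [0.0, 0.244, 0.97, 0.0]
contact_force: [0.5, -0.3, 0.2]
gripper_width: 1.001
grasp_force: 0.0
tcp [0.4766 0.3146 0.2563] t 5.2 w 1.001 gf 0.0 F [ 0.5 -0.3  0.2] yaw 151.75
tool shift [0.0074 0.0015 0.1903]
rotvec [0.0001 0.     0.0044] q6 -0.62
```

```bash
python3 -m inch '[[[0.007,0.0015,0.04],[0,0,0],0.6],[[0,0,0.04],[0,0,0],0.6],[[0,0,0.04],[0,0,0],0.6],[[0,0,0.04],[0,0,0],0.6],[[0,0,0.02],[0,0,0],0.6],[[0,0,0.012],[0,0,0],0.6],[[0,0,0],[0,0,0],0.4],[[0,0,0],[0,0,0],0.3]]'
python3 -m inch '[[[0,0,0],[0,0,0],0.1],[[0,0,0],[0,0,0],0],[[0,0,0],[0,0,0],0],[[0,0,0],[0,0,0],0],[[0,0,0],[0,0,0],0],[[0,0,0],[0,0,0],0]]'
python3 - <<'E'
from h import *
go((.4708,.3195,.2))
E
```

```text
time: 6.0
tool_pos: [0.4721, 0.3198, 0.0656]
tool_rot: [0.001, 0.247, 0.969, 0.001]
contact_force: [0.4, 0.9, 0.6]
gripper_width: 0.304
grasp_force: 0.0
time: 6.6
tool_pos: [0.4727, 0.3201, 0.0666]
tool_rot: [0.002, 0.247, 0.969, 0.001]
contact_force: [0.8, 0.3, 5.2]
gripper_width: 0.153
grasp_force: 60.2
tcp [0.4727 0.3201 0.0666] t 6.6 w 0.153 gf 60.2 F [0.8 0.3 5.2] yaw 151.42
tool shift [ 0.0011 -0.001  -0.1334]
```

```bash
python3 -m inch '[[[0,0,-0.02],[0,0,0],0],[[0,0,-0.04],[0,0,0],0],[[0,0,-0.04],[0,0,0],0],[[0,0,-0.04],[0,0,0],0],[[0,0,0],[0,0,0],0],[[0,0,0],[0,0,0],0]]'
python3 - <<'E'
from fit import *
go((.4553,.0063,.205),151.5)
for n in ("top","side"):
    im,d=manip.grab_frame(n); np.savez(f"{n}1.npz",im=im,d=d)
E
```

```text
time: 7.2
tool_pos: [0.4716, 0.3195, 0.2055]
tool_rot: [0.001, 0.247, 0.969, 0.001]
contact_force: [-0.4, 0.2, -1.0]
gripper_width: 0.155
grasp_force: 59.2
tcp [0.4716 0.3195 0.2055] t 7.2 w 0.155 gf 59.2 F [-0.4  0.2 -1. ] yaw 151.42
tool shift [-1.355e-01 -2.828e-01  1.000e-04]
rotvec [ 0.002   0.0014 -0.0014] q6 -0.61
```

```bash
python3 -m inch '[[[-0.017,-0.0353,0],[0,0,0],0],[[-0.017,-0.0353,0],[0,0,0],0],[[-0.017,-0.0353,0],[0,0,0],0],[[-0.017,-0.0353,0],[0,0,0],0],[[-0.017,-0.0353,0],[0,0,0],0],[[-0.017,-0.0353,0],[0,0,0],0],[[-0.017,-0.0353,0],[0,0,0],0],[[-0.017,-0.0353,0],[0,0,0],0]]'
python3 -m inch '[[[0,0,0],[0,0,0],0],[[0,0,0],[0,0,0],0],[[0,0,0],[0,0,0],0]]'
python3 - <<'E'
from fit import *
go((.4553,.0063,.205),151.5)
for n in ("top","side"):
    im,d=manip.grab_frame(n); np.savez(f"{n}2.npz",im=im,d=d); P=load(n,2)
    c0=(.4553,.0063); r=np.hypot(P[...,0]-c0[0],P[...,1]-c0[1])
    q=P[(r<.06)&(P[...,2]>.16)&(P[...,2]<.182)]; print(n,len(q),np.percentile(q[:,2],[10,30,50,70,90]).round(3) if len(q) else "")
    for z in(.168,.172): print(z,ring(P,c0,.035,.047,z,.006))
    if len(q): print(cv2.minEnclosingCircle(q[:,:2].astype(np.float32)))
    print("wide rim",ring(P,c0,.042,.045,.12))
    cv2.imwrite(f"pics/{n}2.png",im[...,::-1])
a=cv2.imread("pics/side2.png")[180:340,240:440];b=cv2.imread("pics/top2.png")[140:300,300:500]
cv2.imwrite("pics/c2.png",cv2.resize(np.hstack([a,b]),None,fx=2,fy=3))
E
```

```text
time: 8.1
tool_pos: [0.4539, 0.005, 0.2018]
tool_rot: [-0.002, 0.247, 0.969, -0.0]
contact_force: [1.9, 0.8, -0.6]
gripper_width: 0.152
grasp_force: 59.2
time: 8.4
tool_pos: [0.4549, 0.0071, 0.203]
tool_rot: [-0.001, 0.246, 0.969, 0.0]
contact_force: [-0.6, 0.9, -0.8]
gripper_width: 0.157
grasp_force: 59.2
tcp [0.4549 0.0071 0.203 ] t 8.4 w 0.157 gf 59.2 F [-0.6  0.9 -0.8] yaw 151.46
tool shift [-0.0007 -0.0005 -0.002 ]
rotvec [-0.0004 -0.0025 -0.0006] q6 -1.22
top 178 [0.166 0.167 0.168 0.17  0.171]
0.168 (array([0.4543, 0.0105]), 154)
0.172 (array([0.4547, 0.01  ]), 142)
((0.4480716288089752, 0.01138165034353733), 0.0465165451169014)
wide rim (array([0.4533, 0.0087]), 13)
side 321 [0.167 0.17  0.171 0.172 0.174]
0.168 (array([0.4548, 0.0077]), 203)
0.172 (array([0.4549, 0.0078]), 219)
((0.4554401934146881, 0.006689189467579126), 0.04929181560873985)
wide rim (array([0.4569, 0.0049]), 70)
```

View pics/c2.png

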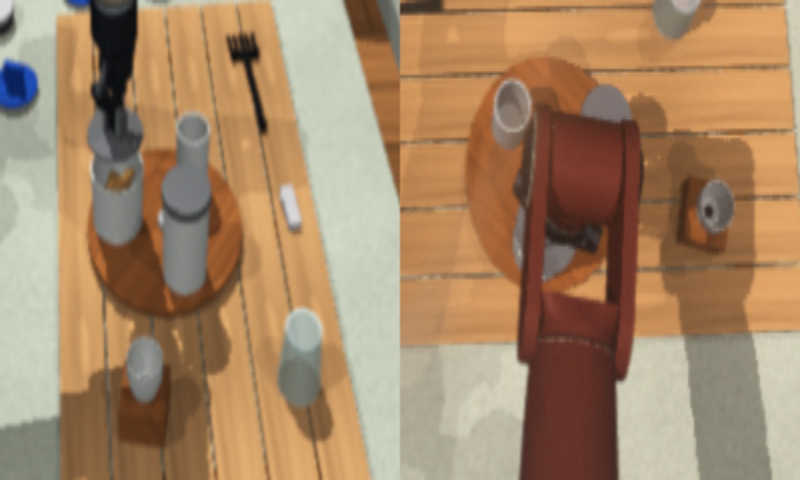

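The view shows the gripped grey lid hovering level over the biscuit tub at (115,130) left and (545,240) right. The offset is only 2–3 mm.

```bash
python3 -m inch '[[[-0.0015,-0.0015,0.01],[0,0,0],0],[[0,0,0.01],[0,0,0],0],[[0,0,0.008],[0,0,0],0],[[0,0,0.004],[0,0,0],0],[[0,0,0.003],[0,0,0],0],[[0,0,0],[0,0,0],0]]'
python3 -m inch '[[[0,0,0.002],[0,0,0],0],[[0,0,0.002],[0,0,0],0],[[0,0,0],[0,0,0],0]]'
python3 -m inch '[[[0,0,0.002],[0,0,0],0],[[0,0,0.002],[0,0,0],0],[[0,0,0],[0,0,0],0]]'
```

```text
time: 9.1
tool_pos: [0.4559, 0.0043, 0.1688]
tool_rot: [-0.0, 0.247, 0.969, -0.0]
contact_force: [0.1, 0.3, -1.6]
gripper_width: 0.151
grasp_force: 59.3
time: 9.4
tool_pos: [0.4561, 0.0042, 0.1652]
tool_rot: [-0.0, 0.247, 0.969, -0.0]
contact_force: [0.2, -0.1, -2.1]
gripper_width: 0.15
grasp_force: 59.3
time: 9.7
tool_pos: [0.4559, 0.0042, 0.1609]
tool_rot: [-0.0, 0.247, 0.969, -0.0]
contact_force: [0.2, 0.8, -0.4]
gripper_width: 0.154
grasp_force: 59.3
```

```bash
python3 -m inch '[[[0,0,0.0015],[0,0,0],0],[[0,0,0],[0,0,0],0]]'; python3 -m inch '[[[0,0,0.0015],[0,0,0],0],[[0,0,0],[0,0,0],0]]'; python3 -m inch '[[[0,0,0.001],[0,0,0],0],[[0,0,0],[0,0,0],0]]'
```

```text
time: 9.9
tool_pos: [0.456, 0.0042, 0.1596]
tool_rot: [-0.0, 0.247, 0.969, -0.0]
contact_force: [-0.6, -0.4, -0.7]
gripper_width: 0.151
grasp_force: 59.3
time: 10.1
tool_pos: [0.4563, 0.0042, 0.1587]
tool_rot: [0.0, 0.247, 0.969, 0.0]
contact_force: [-0.5, -0.6, 1.5]
gripper_width: 0.149
grasp_force: 59.5
time: 10.3
tool_pos: [0.4565, 0.0042, 0.1586]
tool_rot: [0.0, 0.247, 0.969, 0.0]
contact_force: [-3.1, -0.3, 6.3]
gripper_width: 0.152
grasp_force: 60.2
```

Seated at exactly the predicted height (contact at .1586). Releasing and rising.

```bash
python3 -m inch '[[[0,0,0],[0,0,0],0.3],[[0,0,0],[0,0,0],0.5],[[0,0,0],[0,0,0],0.6],[[0,0,0],[0,0,0],0.6],[[0,0,-0.01],[0,0,0],0.6],[[0,0,-0.03],[0,0,0],0.6],[[0,0,-0.04],[0,0,0],0.6],[[0,0,-0.04],[0,0,0],0.6]]'
python3 -m inch '[[[-0.02,-0.045,0],[0,0,0],1],[[-0.02,-0.045,0],[0,0,0],1],[[-0.02,-0.045,0],[0,0,0],1],[[-0.02,-0.045,0],[0,0,0],1],[[-0.02,-0.045,0],[0,0,0],1],[[-0.02,-0.045,0],[0,0,0],1]]'
python3 - <<'E'
from fit import *
go((.480,-.2706,.27),90)
for n in ("top","side"):
    im,d=manip.grab_frame(n); np.savez(f"{n}3.npz",im=im,d=d); P=load(n,3)
    cv2.imwrite(f"pics/{n}3.png",im[...,::-1])
    c0=(.4553,.0063)
    print(n,"disc",ring(P,c0,.035,.047,.125,.006),"funnel",ring(P,(.48,-.27),.022,.027,.113))
    r=np.hypot(P[...,0]-c0[0],P[...,1]-c0[1]); q=P[(r<.043)&(r>.025)&(P[...,2]>.11)&(P[...,2]<.15)]
    A=np.c_[q[:,:2]-c0,np.ones(len(q))]; k=np.linalg.lstsq(A,q[:,2],rcond=None)[0]; print("plane",k.round(3),len(q))
    q=P[(r<.035)&(P[...,2]>.15)&(P[...,2]<.17)]; print("fin",q.mean(0).round(4),q[:,2].max().round(3),len(q),"rim/narrow",ring(P,(.5885,.052),.026,.029,.13))
a=cv2.imread("pics/side3.png")[180:340,240:440]
cv2.imwrite("pics/c3.png",cv2.resize(a,None,fx=3.5,fy=3.5))
E
```

```text
time: 11.1
tool_pos: [0.4557, 0.0043, 0.2789]
tool_rot: [-0.0, 0.247, 0.969, -0.0]
contact_force: [0.5, -0.8, 0.6]
gripper_width: 0.599
grasp_force: 0.0
time: 11.7
tool_pos: [0.4319, -0.2924, 0.2784]
tool_rot: [0.001, 0.247, 0.969, -0.0]
contact_force: [0.4, -0.2, 0.1]
gripper_width: 1.004
grasp_force: 0.0
tcp [ 0.4319 -0.2924  0.2784] t 11.7 w 1.004 gf 0.0 F [ 0.4 -0.2  0.1] yaw 151.4
tool shift [-0.0318  0.0422  0.0084]
rotvec [7.0000e-04 1.4000e-03 1.0717e+00] q6 -1.81
top disc (array([0.4532, 0.0071]), 439) funnel (array([ 0.4783, -0.2689]), 42)
plane [-0.002  0.001  0.124] 396
fin [0.453  0.008  0.1582] 0.163 64 rim/narrow (array([0.5883, 0.0534]), 60)
side disc (array([0.4591, 0.0045]), 21) funnel (array([ 0.4822, -0.272 ]), 66)
plane [-0.174  0.047  0.135] 8<stdin>:10: RuntimeWarning: Mean of empty slice.
  ret = um.true_divide(
Traceback (most recent call last):
ValueError: zero-size array to reduction operation maximum which has no identity
```

The lid is level (plane slopes ≤ 0.002), with its disc top at .124 and centred within 1 mm of the tub as seen by the top camera. Now the funnel.

```bash
python3 -m inch '[[[-0.016,0.021,0],[0,0,0],1],[[-0.016,0.021,0],[0,0,0],1],[[0,0,0.03],[0,0,0],1],[[0,0,0.04],[0,0,0],1],[[0,0,0.03],[0,0,0],1],[[0,0,0],[0,0,0],1],[[0,0,0],[0,0,0],1]]'
python3 - <<'E'
from h import *
go((.480,-.2706,.107),151.5)
E
```

```text
time: 12.5
tool_pos: [0.4807, -0.2684, 0.178]
tool_rot: [-0.0, 0.247, 0.969, 0.0]
contact_force: [0.5, -0.1, 0.6]
gripper_width: 0.999
grasp_force: 0.0
tcp [ 0.4807 -0.2684  0.178 ] t 12.5 w 0.999 gf 0.0 F [ 0.5 -0.1  0.6] yaw 151.45
tool shift [-0.0004 -0.0023  0.071 ]
rotvec [ 0.0001 -0.0002 -0.0009] q6 -1.72
```

```bash
python3 -m inch '[[[0,-0.002,0.03],[0,0,0],1],[[0,0,0.025],[0,0,0],1],[[0,0,0.016],[0,0,0],1],[[0,0,0],[0,0,0],1],[[0,0,0],[0,0,0],0.8]]'
python3 -m inch '[[[0,0,0],[0,0,0],0.6],[[0,0,0],[0,0,0],0.4],[[0,0,0],[0,0,0],0.3],[[0,0,0],[0,0,0],0.3],[[0,0,0],[0,0,0],0.3]]'
python3 - <<'E'
from h import *
go((.480,-.2706,.107),151.5)
E
```

```text
time: 13.0
tool_pos: [0.4805, -0.2711, 0.1081]
tool_rot: [0.001, 0.247, 0.969, -0.0]
contact_force: [0.2, 0.2, 0.8]
gripper_width: 0.859
grasp_force: 0.0
time: 13.5
tool_pos: [0.4811, -0.2715, 0.1089]
tool_rot: [0.002, 0.247, 0.969, -0.001]
contact_force: [-0.5, -0.3, 6.1]
gripper_width: 0.602
grasp_force: 63.1
tcp [ 0.4811 -0.2715  0.1089] t 13.5 w 0.602 gf 63.1 F [-0.5 -0.3  6.1] yaw 151.42
tool shift [0.0014 0.0003 0.0019]
rotvec [-0.0006  0.0044 -0.0014] q6 -1.72
```

```bash
python3 -m inch '[[[0,0,-0.01],[0,0,0],0.3],[[0,0,-0.02],[0,0,0],0.3],[[0,0,-0.03],[0,0,0],0.3],[[0,0,-0.03],[0,0,0],0.3],[[0,0,-0.03],[0,0,0],0.3],[[0,0,-0.03],[0,0,0],0.3],[[0,0,-0.025],[0,0,0],0.3],[[0,0,-0.02],[0,0,0],0.3]]'
python3 -m inch '[[[0,0,0],[0,0,0],0.3],[[0,0,0],[0,0,0],0.3],[[0,0,0],[0,0,0],0.3]]'
python3 - <<'E'
from fit import *
go((.590,.0516,.304),151.5)
for n in ("side","top"):
    im,d=manip.grab_frame(n); np.savez(f"{n}4.npz",im=im,d=d); P=load(n,4)
    cv2.imwrite(f"pics/{n}4.png",im[...,::-1])
    r=np.hypot(P[...,0]-.48,P[...,1]+.271)
    for z in np.arange(.205,.32,.01):
        q=P[(r<.045)&(abs(P[...,2]-z)<.005)]
        if len(q): print(n,z.round(3),len(q),q.min(0).round(3),q.max(0).round(3))
a=cv2.imread("pics/side4.png")[200:360,240:440]
cv2.imwrite("pics/c4.png",cv2.resize(a,None,fx=3.5,fy=3.5))
E
```

```text
time: 14.3
tool_pos: [0.4796, -0.2704, 0.3038]
tool_rot: [0.001, 0.247, 0.969, -0.0]
contact_force: [0.3, -0.6, -1.1]
gripper_width: 0.604
grasp_force: 62.6
time: 14.6
tool_pos: [0.4789, -0.2699, 0.2993]
tool_rot: [-0.001, 0.247, 0.969, 0.001]
contact_force: [0.5, -0.4, -1.3]
gripper_width: 0.606
grasp_force: 62.6
tcp [ 0.4789 -0.2699  0.2993] t 14.6 w 0.606 gf 62.6 F [ 0.5 -0.4 -1.3] yaw 151.42
tool shift [ 0.0563  0.3355 -0.0044]
rotvec [ 0.0005 -0.0031 -0.0014] q6 -1.72
side 0.215 5 [ 0.476 -0.276  0.217] [ 0.485 -0.273  0.22 ]
side 0.225 11 [ 0.473 -0.281  0.22 ] [ 0.485 -0.271  0.23 ]
side 0.235 13 [ 0.471 -0.28   0.231] [ 0.488 -0.268  0.239]
side 0.245 12 [ 0.471 -0.28   0.24 ] [ 0.485 -0.271  0.25 ]
side 0.255 4 [ 0.465 -0.284  0.254] [ 0.493 -0.279  0.259]
side 0.265 27 [ 0.467 -0.292  0.261] [ 0.495 -0.245  0.27 ]
side 0.275 38 [ 0.469 -0.299  0.27 ] [ 0.503 -0.244  0.28 ]
side 0.285 60 [ 0.455 -0.306  0.28 ] [ 0.503 -0.243  0.29 ]
side 0.295 70 [ 0.456 -0.307  0.29 ] [ 0.507 -0.245  0.3  ]
side 0.305 56 [ 0.456 -0.307  0.3  ] [ 0.507 -0.243  0.309]
side 0.315 22 [ 0.469 -0.307  0.311] [ 0.504 -0.239  0.319]
top 0.215 1 [ 0.472 -0.263  0.22 ] [ 0.472 -0.263  0.22 ]
top 0.225 7 [ 0.469 -0.271  0.221] [ 0.48  -0.261  0.229]
top 0.235 2 [ 0.47  -0.264  0.231] [ 0.476 -0.261  0.232]
top 0.255 14 [ 0.477 -0.272  0.256] [ 0.491 -0.263  0.26 ]
top 0.265 6 [ 0.466 -0.274  0.26 ] [ 0.491 -0.247  0.27 ]
top 0.275 4 [ 0.459 -0.251  0.277] [ 0.485 -0.237  0.28 ]
top 0.285 18 [ 0.461 -0.249  0.28 ] [ 0.494 -0.234  0.29 ]
top 0.295 25 [ 0.463 -0.249  0.29 ] [ 0.495 -0.232  0.3  ]
top 0.305 12 [ 0.468 -0.245  0.3  ] [ 0.493 -0.231  0.307]
top 0.315 4 [ 0.48  -0.24   0.312] [ 0.491 -0.232  0.319]
```

View pics/c4.png

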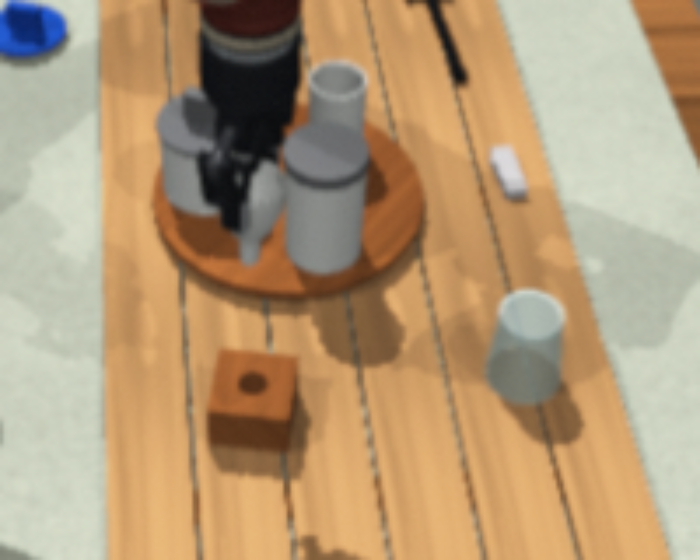

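The crop shows the funnel upright in the gripper at (260,205), spout tip at (250,262) (~z .217), the stand empty, the lid seated. Carrying over the tubs, about 50 mm clear.

```bash
python3 -m inch '[[[0.0028,0.0168,0],[0,0,0],0.3],[[0.0056,0.0336,0],[0,0,0],0.3],[[0.0056,0.0336,0],[0,0,0],0.3],[[0.0056,0.0336,0],[0,0,0],0.3],[[0.0056,0.0336,0],[0,0,0],0.3],[[0.0056,0.0336,0],[0,0,0],0.3],[[0.0056,0.0336,0],[0,0,0],0.3],[[0.0056,0.0336,0],[0,0,0],0.3]]'
python3 -m inch '[[[0.0056,0.0336,0],[0,0,0],0.3],[[0.0056,0.0336,0],[0,0,0],0.3],[[0.0028,0.0168,0],[0,0,0],0.3],[[0,0,0],[0,0,0],0.3],[[0,0,0],[0,0,0],0.3],[[0,0,0],[0,0,0],0.3]]'
python3 - <<'E'
from fit import *
go((.590,.0516,.228),151.5)
for n in ("side","top"):
    im,d=manip.grab_frame(n); np.savez(f"{n}5.npz",im=im,d=d); P=load(n,5)
    cv2.imwrite(f"pics/{n}5.png",im[...,::-1])
    r=np.hypot(P[...,0]-.59,P[...,1]-.0516); print(n,"narrow",ring(P,(.589,.052),.026,.029,.13))
    for z in np.arange(.195,.32,.01):
        q=P[(r<.045)&(abs(P[...,2]-z)<.005)]
        if len(q): print(n,z.round(3),len(q),q.min(0).round(3),q.max(0).round(3))
a=cv2.imread("pics/side5.png")[150:310,240:440]
cv2.imwrite("pics/c5.png",cv2.resize(a,None,fx=3.5,fy=3.5))
E
```

```text
time: 15.5
tool_pos: [0.5632, -0.0266, 0.3006]
tool_rot: [-0.001, 0.247, 0.969, 0.0]
contact_force: [1.0, 0.4, -0.8]
gripper_width: 0.603
grasp_force: 62.7
time: 16.1
tool_pos: [0.5909, 0.0505, 0.3011]
tool_rot: [-0.0, 0.247, 0.969, -0.0]
contact_force: [0.9, 0.2, -0.8]
gripper_width: 0.604
grasp_force: 62.8
tcp [0.5909 0.0505 0.3011] t 16.1 w 0.604 gf 62.8 F [ 0.9  0.2 -0.8] yaw 151.36
tool shift [0.0013 0.0006 0.0731]
rotvec [-0.0006 -0.0002 -0.0025] q6 -1.11
side narrow (array([0.5912, 0.0495]), 65)
side 0.225 9 [0.586 0.04  0.223] [0.598 0.053 0.23 ]
side 0.235 14 [0.584 0.041 0.231] [0.598 0.056 0.24 ]
side 0.245 9 [0.585 0.042 0.24 ] [0.598 0.05  0.25 ]
side 0.255 5 [0.584 0.041 0.25 ] [0.603 0.048 0.258]
side 0.265 18 [0.574 0.031 0.261] [0.609 0.045 0.27 ]
side 0.275 19 [0.576 0.025 0.27 ] [0.612 0.074 0.279]
side 0.285 49 [0.567 0.02  0.28 ] [0.615 0.077 0.29 ]
side 0.295 49 [0.566 0.013 0.29 ] [0.619 0.078 0.299]
side 0.305 58 [0.567 0.013 0.3  ] [0.62 0.08 0.31]
side 0.315 19 [0.567 0.013 0.31 ] [0.615 0.078 0.319]
top narrow (array([0.589, 0.052]), 0)
top 0.255 40 [0.58  0.037 0.256] [0.604 0.063 0.26 ]
top 0.265 36 [0.576 0.033 0.26 ] [0.601 0.063 0.269]
top 0.275 2 [0.58  0.031 0.27 ] [0.581 0.033 0.276]
top 0.295 8 [0.565 0.021 0.292] [0.569 0.067 0.3  ]
top 0.305 15 [0.564 0.03  0.301] [0.57  0.068 0.307]
top 0.315 3 [0.563 0.029 0.314] [0.567 0.034 0.319]
```

View pics/c5.png

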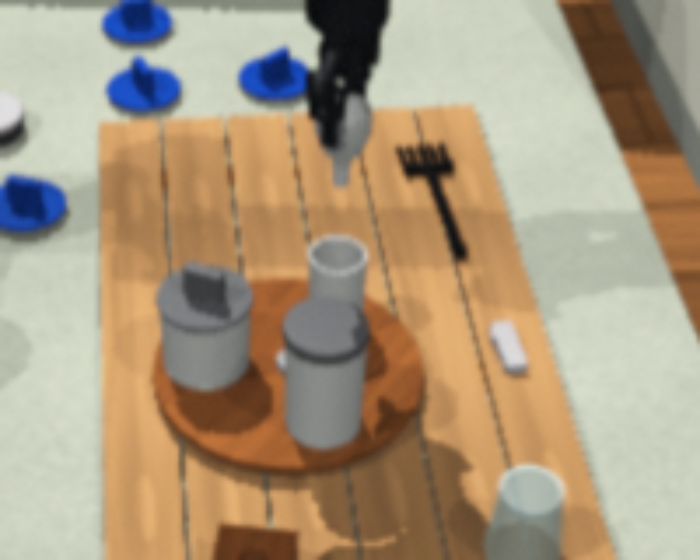

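The crop shows the spout tip at (341,184) directly above the narrow mouth (338,252), aligned within ~1 mm; the lid is seated. Lowering.

```bash
python3 -m inch '[[[0.001,0,0.01],[0,0,0],0.3],[[0,0,0.015],[0,0,0],0.3],[[0,0,0.015],[0,0,0],0.3],[[0,0,0.015],[0,0,0],0.3],[[0,0,0.01],[0,0,0],0.3],[[0,0,0.007],[0,0,0],0.3],[[0,0,0],[0,0,0],0.3],[[0,0,0],[0,0,0],0.3]]'
python3 -m inch '[[[0,0,0],[0,0,0],0.3],[[0,0,0],[0,0,0],0.3],[[0,0,0],[0,0,0],0.3],[[0,0,0],[0,0,0],0.3],[[0,0,0],[0,0,0],0.3]]'
python3 - <<'E'
from fit import *
go((.590,.0516,.228),151.5)
for n in ("side",):
    im,d=manip.grab_frame(n); np.savez(f"{n}6.npz",im=im,d=d); P=load(n,6)
    r=np.hypot(P[...,0]-.59,P[...,1]-.0516); print(n,"narrow",ring(P,(.589,.052),.026,.029,.13))
    for z in np.arange(.135,.2,.01):
        q=P[(r<.02)&(abs(P[...,2]-z)<.005)]
        if len(q): print(n,z.round(3),len(q),q.min(0).round(3),q.max(0).round(3))
    cv2.imwrite("pics/c6.png",cv2.resize(im[150:310,240:440,::-1],None,fx=3.5,fy=3.5))
E
```

```text
time: 17.0
tool_pos: [0.5905, 0.0519, 0.2296]
tool_rot: [0.0, 0.247, 0.969, 0.0]
contact_force: [0.2, -0.0, -1.3]
gripper_width: 0.607
grasp_force: 62.7
time: 17.5
tool_pos: [0.5903, 0.0519, 0.2295]
tool_rot: [0.0, 0.247, 0.969, 0.0]
contact_force: [-0.1, 0.1, -0.9]
gripper_width: 0.607
grasp_force: 62.7
tcp [0.5903 0.0519 0.2295] t 17.5 w 0.607 gf 62.7 F [-0.1  0.1 -0.9] yaw 151.42
tool shift [ 0.0002 -0.0004  0.0015]
rotvec [ 0.0002  0.0002 -0.0014] q6 -1.11
side narrow (array([0.5913, 0.0492]), 63)
side 0.145 2 [0.589 0.047 0.146] [0.591 0.06  0.148]
side 0.155 12 [0.584 0.043 0.15 ] [0.598 0.055 0.16 ]
side 0.165 10 [0.583 0.043 0.162] [0.597 0.055 0.17 ]
side 0.175 9 [0.583 0.044 0.172] [0.597 0.051 0.178]
side 0.185 6 [0.576 0.038 0.184] [0.606 0.048 0.189]
side 0.195 8 [0.581 0.032 0.191] [0.601 0.037 0.199]
```

View pics/c6.png

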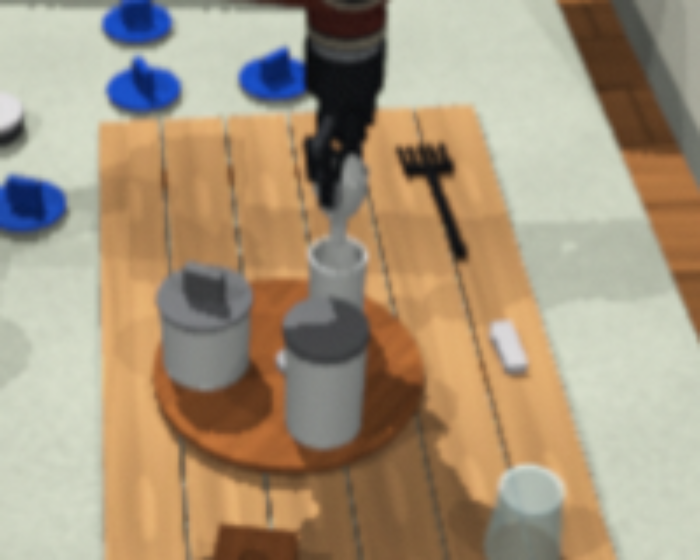

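The spout tip at (338,238) is over the middle of the narrow mouth (338,252). It stands about 17 mm above the rim, within 2 mm of centre, upright and still. Handing in.

```bash
python3 -c "
from plant import manip
print(manip.job_done())"
```

```text
the job is handed in; nothing more can be done
None
```

I've handed the job in; no verdict came back. By my measurements, the lid is seated and released on the wide tub, and the funnel is held still and upright over the narrow tub, within about 2 mm of centre and with its tip about 17 mm above the rim.

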